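# Snap the dial knob back on its D-shaft and turn it off

## Task

The pointer knob has come off the grey bench controller and stands beside it on the wooden riser. Pick it up, press it gently onto the controller's flatted shaft, feeling for the angle at which the flats match, until it snaps fully home, then turn it clockwise to its stop so that its pointer stands at the long white mark, and let go. Handle it by the knob alone (keep the fingers off the bare shaft and the controller), never force it (a light push is enough), and leave the other things where they are.

Things in the scene. Friction and masses are not known exactly. Their poses are not given: they have to be found in the camera images.
- knob: Loose black pointer knob, 60 g, standing mouth down on the riser. Skirt 47 mm wide, 14 mm high. Origin: centre of the underside (bore mouth); z up along the bore, +x to the pointer end (white line). Bore from below: mouth 24 mm wide, narrowing to 19 mm in the first 4 mm; from 5 to 26 mm up it is D-shaped, its flat on the +x (pointer) side, 4.6 mm from the axis at first, 3.6 mm from 12 mm up.
- knob_grip (a point): Middle of the knob's grip bar, 26 mm above the knob's underside; axes as the knob's. The bar stands on the skirt, is straight, 46 mm long (x), 24 mm wide (y), and reaches from 14 to 38 mm above the underside. Grip it across its 24 mm width, fingertips just above the skirt.
- controller: Grey bench control box, fixed on the riser, 120 mm (x) by 130 mm (y); its panel 50 mm above the riser's top. Origin: centre of its underside; z up, x away from the robot at yaw 0. Low switch and sockets on its -y side (up to 6 mm high); the dial shaft stands on its +y half.
- shaft_seat (a point): Centre of the top of the shaft's 30 mm collar, 57.5 mm above the riser's top, axes as the controller's: the knob's underside rests here when home. Given for the shaft unpressed. The shaft is sprung along its axis: it gives 6 mm, 4 N at first, 10 N at the bottom, then rigid, and returns when let go. It also turns (0.06 N m), and gives 3 mm sideways in a rubber bush (0.7 N per mm).
- shaft_tip (a point): Top of the upright steel shaft unpressed, 22 mm above the seat, axes as the controller's (they do not turn with the shaft). Shaft 18 mm in diameter, one side cut flat 3 mm from the axis: the knob goes on only with the flats within about 10 degrees. Not matched, its underside stays 17 mm above the seat; matched it drops freely to about 8 mm, then two sprung balls (some 7 N) let it snap home.
- off_mark (a point): Middle of the long white mark on the panel, 33.5 mm from the shaft's axis in the controller's +x direction: off. Short ticks follow counter-clockwise (from above). The shaft turns from its clockwise stop, where its flat faces this mark, to 2.2 rad counter-clockwise. It was left 0.5 to 1.85 rad counter-clockwise of the mark; this angle is not measured.
- loupe: Bystander: black eye loupe, 33 mm in diameter, 30 mm high on the riser; origin under its centre.
- tape_white: Bystander: roll of white tape, 56 mm in diameter, 32 mm high; origin under its centre.
- solder_spool: Bystander: small black and white spool, 41 mm in diameter, 22 mm high on the riser; origin under its centre.
- riser: Wooden bench riser, fixed on the worktop, 200 mm (x) by 360 mm (y); its flat top is 130 mm above the worktop and carries the controller, knob, loupe and spool. Origin: centre of its underside. Overhead, a wide grey beam hangs 0.5 to 0.55 m above the worktop, 0.1 to 0.42 m ahead of the robot's base; keep the arm clear of it.
Mind the look-alikes: they are no part of the job. What is shaped like the knob but orange is not meant.

How it is judged (in metres and radians):
At the end, for the whole second after the job is handed in: The knob is snapped home on the shaft (underside within 1.8 mm of its seat on the collar at rest, axis within 3 mm, tilt under 0.1 rad), its pointer within 0.25 rad of the long off mark, at rest and released (z of knob in the frame of shaft_seat between -0.0025 and 0.0018 m and horizontal distance between knob and shaft_seat below 0.003 m and angle between knob's own z axis and vertical below 0.1 rad and angle between the x axis of knob and the x axis of controller, either way round below 0.25 rad and linear speed of knob below 0.02 m/s); the robot touches nothing.
It fails at once if the knob is forced: the contact forces between the knob and the controller's shaft, collar and balls pass 45 N (contact force between knob and controller above 45 N).
It fails at once if the fingers press on the controller or its bare shaft (contact force between the fingers and controller above 2 N).
It fails at once if a bystander (loupe, white tape or spool) is shoved more than 25 mm (distance of any of loupe, tape_white, solder_spool from where it was at the start of the episode above 0.025 m).
It also fails if it takes over 72 s, if anything falls off the work surface, if the arm or the gripper's body presses on something with over 40 N, if the wrist force passes 120 N, or if a joint passes its speed limit or range.

## Robot

A 6-joint arm with a two-finger parallel gripper is mounted at the origin on a cart in front of the work surface, level with it; the furniture and walls round the work are solid. World frame = base frame: x ahead of the robot, y to its left, z up, the work surface at z = 0. Lengths are in m, angles in degrees, forces in N, time in s.
With the tool pointing down it reaches from about 0.375 to 0.75 m from the base axis. Payload 9 kg.
Tool frame: the origin (TCP) lies on the centre line of the jaws, within the pads' length; the fingertips stand 14 mm ahead of it and the grasp point (between the pads) lies 5 mm behind it; z points along the fingers, y is the line along which they close (so a half turn about z gives the same grasp; the last joint's range is limited). The gripper opens to 85 mm and grips with 20 to 120 N. Pads are 22 mm wide; open, the fingers measure 114 mm over their backs; the gripper's body (76 mm by 85 mm) begins 54 mm behind the grasp point. The pads swing forward as they close: fully open they stand 13 mm farther back than shut.
Start: joints at [25.399, 5.964, 5.575, 89.605, 0, 77.527], TCP at [0.474, 0.368, 0.245] pointing down, gripper open.
Joint ranges: [-171.21, 171.21], [-48.23, 106.86], [-62.78, 66.21], [-105.2, 120.99], [-86.42, 89.51], [-180, 180]. Speed limits (degrees/s): [127.2, 127.2, 147.25, 180, 180, 180].

## Interface

Orientations are given as [roll, pitch, yaw] about the fixed x, y, z axes, in that order (R = Rz(yaw) Ry(pitch) Rx(roll)).
In Python, from workcell import telemetry, eyes, manip gives the robot as it stands.
- The arm moves only by the tool servo_tool, never from a script. Its argument "series" is a list of rows, each an object of numbers: "tx", "ty", "tz": the shift along the tool's x, y, z normalised to -1 to 1, where 1 is 0.3 m; "ax", "ay", "az": the turn, a rotation vector about the tool's x, y, z normalised to -1 to 1, where 1 is 2 pi rad. A call has 1 to 8 rows; each row is the pose to reach, as a shift and turn from the pose commanded when the call began, along the tool's axes at that moment, turning the shorter way round; what a row does not reach only later rows make up. A row lasts 1/8 s, in which the tool goes at most 62.5 mm and 10.7 degrees, less where a joint would pass 70% of its speed; a pose out of reach is approached as far as the arm can. A call with a number of a shift or a turn outside -1 to 1 is refused whole. A call with a gripper value outside its range is refused whole. "fingers" is the gripper command: -1 is shut, 1 is fully open, values between are in proportion, set as the call begins (left out, the last holds). The fingers move at their own pace and stop on an object; "grip_force" is the grip in N (left out, the last holds). Time passes only in rows, so rows that repeat a pose let the fingers close. It gives the time, the measured TCP pose, the force, the opening and the grip force at its end, in the units of the state.
- telemetry.observe(): the state, without advancing time (a new reading comes with each control period).
- eyes.capture(name): name is "scene" or "top"; returns a dict with "img" (400x640x3 uint8, red, green, blue), "K" (3x3 intrinsics, pixels), "origin" and "attitude" of the camera in the world. Camera axes: x right, y down, z forward; pixel columns grow to the right and rows downward; lengths in m; the calibration is good to about 2 mm. A picture is of the moment at which its call begins. There is no depth.
- manip.close_job(): hands the job in; it is judged then, once.
The state is a dict: "t": time; "joint_pos": joint angles; "joint_velocities": joint speeds; "effort": joint torques, N m; "position": TCP position; "orientation": TCP orientation; "contact_force": force on the tool from outside, world axes, zero at the start; "moment": the same for the moment, N m; "grip_width": opening from 0.0 (shut) to 1.0 (fully open); "grip_force": force on a finger pad.
Only numpy, scipy, OpenCV 4.12 (cv2) and the standard library are available. Lean on these libraries where they do the work, as an engineer would, in place of code of your own. Each camera call takes 0.05 s, during which the arm holds its last target. There are 200 camera calls.

## Working session

There is one attempt and no reset: what is moved stays moved. The work goes in short steps, Python scripts to look and compute and a tool call to move; the robot and the scene stay as the last step left them, time stands still between calls to the robot, and variables do not carry over. Pictures are saved under pics/ and viewed, at most 10 in all, crops included, and the job is handed in when it is done.

Besides the shell and the picture viewer there is one more tool, called after "Emit:" by a JSON object that holds its "name" and its "arguments". servo_tool: Moves the arm, as the interface text tells. Its arguments: {"type":"object","properties":{"series":{"type":"array","items":{"type":"object","properties":{"tx":{"type":"number","minimum":-1,"maximum":1},"ty":{"type":"number","minimum":-1,"maximum":1},"tz":{"type":"number","minimum":-1,"maximum":1},"ax":{"type":"number","minimum":-1,"maximum":1},"ay":{"type":"number","minimum":-1,"maximum":1},"az":{"type":"number","minimum":-1,"maximum":1}}}},"fingers":{"type":"number"},"grip_force":{"type":"number"}},"required":["series"]}

```bash
mkdir -p pics; python3 - <<'E'
from workcell import telemetry, eyes
import cv2,numpy as np,pickle
print(telemetry.observe())
ims=[]
for n in("scene","top"):
    c=eyes.capture(n); pickle.dump(c,open(n+"0.pkl","wb")); cv2.imwrite(f"pics/{n}0.png",c["img"][:,:,::-1]); print(n,c["K"],c["origin"],c["attitude"])
E
```

```text
{'t': 0.0, 'joint_pos': array([ 2.53983996e+01,  5.99766970e+00,  5.52674156e+00,  8.96030568e+01,
       -3.42920725e-04,  7.75268383e+01]), 'joint_velocities': array([ 0.02208858, -0.05151139, -0.04600912, -0.03548714,  0.13663632,
        0.01442668]), 'effort': array([ 1.83110773e-03, -5.56924796e+01,  5.03654516e+01,  1.68891612e-02,
       -3.10317018e-04, -3.73616922e-05]), 'position': array([0.47334636, 0.36820968, 0.24452894]), 'orientation': array([-1.79927687e+02, -1.56446109e-02,  1.27871552e+02]), 'contact_force': array([ 0.76351018, -0.24498542, -0.28628402]), 'moment': array([0.04706645, 0.03686891, 0.00864787]), 'grip_force': 0.0, 'grip_width': 0.9977635219611436}
scene [[451.92174086   0.         317.9341637 ]
 [  0.         451.92174086 192.94175782]
 [  0.           0.           1.        ]] [0.92609847 0.151052   0.86695714] [-1.48949986e+02 -1.43884414e-01  8.42697900e+01]
top [[369.2934161    0.         321.10823133]
 [  0.         369.2934161  200.21353057]
 [  0.           0.           1.        ]] [0.039602   0.42647447 0.81694526] [-142.6219149    -0.34423678 -113.0542472 ]
```

View pics/scene0.png

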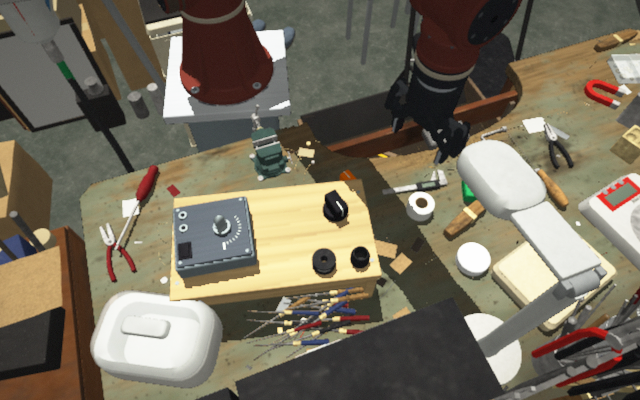

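View pics/top0.png

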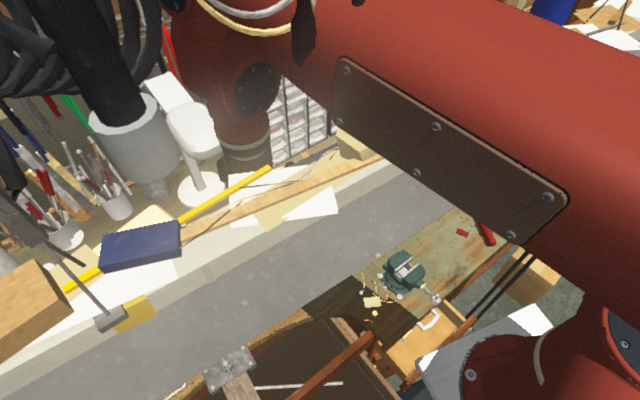

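The scene view shows the controller near (213,235) with its shaft near (222,225). The knob is near (335,207), the spool near (323,261) and the loupe near (360,256). In the top view the beam hides the work. I'll zoom in on the scene view.

```bash
cat > h.py <<'E'
import numpy as np,cv2,pickle
from scipy.spatial.transform import Rotation as R
def ray(c,u,v,z):
    """pixel -> world point on plane z"""
    d=R.from_euler('xyz',c["attitude"],degrees=True).apply(np.linalg.solve(c["K"],[u,v,1.]))
    o=np.array(c["origin"]); return o+d*(z-o[2])/d[2]
def pix(c,p):
    q=R.from_euler('xyz',c["attitude"],degrees=True).inv().apply(np.array(p)-c["origin"]); q=c["K"]@q; return q[:2]/q[2]
E
python3 - <<'E'
from h import *
c=pickle.load(open("scene0.pkl","rb"))
im=c["img"][:,:,::-1]
a=cv2.resize(im[185:285,165:265],None,fx=5,fy=5,interpolation=cv2.INTER_CUBIC)[:,:500]
b=cv2.resize(im[180:230,310:365],None,fx=5,fy=5,interpolation=cv2.INTER_CUBIC)
o=np.zeros((500,775,3),np.uint8);o[:,:500]=a;o[:250,500:775]=b
cv2.imwrite("pics/crop0.png",o)
for n,u,v,z in[("knob",335,207,.15),("shaft",222,225,.2),("TL",174,200,.18),("TR",250,198,.18),("BL",178,268,.18),("BR",255,262,.18),("rTR",346,182,.13),("rBR",379,280,.13),("rBL",172,297,.13)]: print(n,ray(c,u,v,z).round(3))
E
```

```text
knob [0.53  0.224 0.15 ]
shaft [0.573 0.029 0.2  ]
TL [ 0.504 -0.059  0.18 ]
TR [0.513 0.074 0.18 ]
BL [ 0.633 -0.044  0.18 ]
BR [0.635 0.079 0.18 ]
rTR [0.466 0.254 0.13 ]
rBR [0.668 0.284 0.13 ]
rBL [ 0.663 -0.066  0.13 ]
```

View pics/crop0.png

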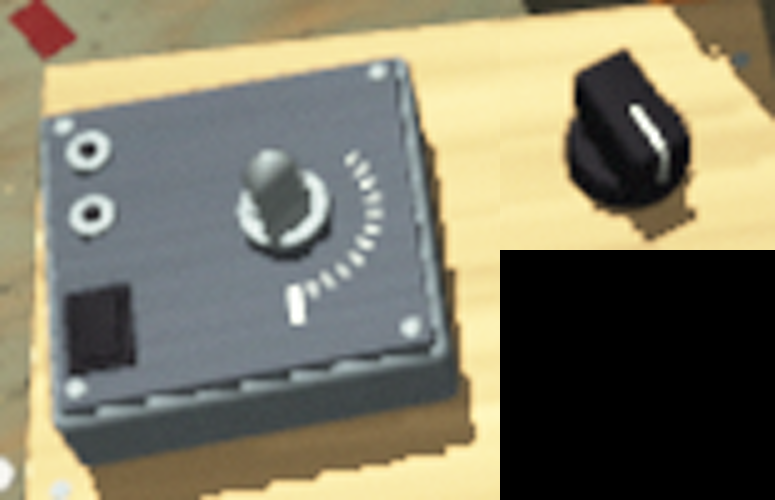

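The crop shows these features:
- **Panel screws:** crop (64,126), (377,71), (411,327) and (76,388).
- **Collar:** centred near (283,208).
- **Long mark:** near (297,305).
- **Knob:** its white line runs from (636,108) to (662,160), and its bar top starts at the corners (577,75) and (627,50).

```bash
python3 - <<'E'
from h import *
c=pickle.load(open("scene0.pkl","rb"))
A=lambda x,y:(x/5+165-.4,y/5+185-.4)
B=lambda x,y:((x-500)/5+310-.4,y/5+180-.4)
P={}
for n,f,x,y,z in[("s1",A,64,126,.181),("s2",A,377,71,.181),("s3",A,411,327,.181),("s4",A,76,388,.181),("mark",A,297,305,.18),("collar",A,283,208,.1875),("tip",A,268,165,.2095),
 ("l1",B,636,108,.168),("l2",B,662,160,.168),("fl",B,577,75,.168),("fr",B,627,50,.168),("skL",B,567,150,.137),("skR",B,690,145,.137),("skB",B,627,208,.13)]:
    P[n]=ray(c,*f(x,y),z); print(n,P[n].round(4))
yaw=lambda a,b:np.degrees(np.arctan2(*(P[b]-P[a])[1::-1]))
print("ctrl yaw",yaw("s1","s4"),yaw("s2","s3"),yaw("s1","s2")-90,yaw("s4","s3")-90,yaw("collar","mark"),"knob",yaw("l1","l2"),yaw("fl","fr")-90)
m=(P["fl"]+P["fr"])/2; d=(P["l2"]-P["l1"]);d/=np.linalg.norm(d);print("knob ctr from far end",m+.023*d,"ctr4",sum(P[f"s{i}"] for i in(1,2,3,4))/4)
# black-mask of knob
g=c["img"].max(2)[175:235,305:370]; m=(g<60).astype(np.uint8); cc=cv2.connectedComponentsWithStats(m)
print(cc[2],cc[3]+[305,175])
for q in("fl","fr"): print(q,np.linalg.norm(P["fl"]-P["fr"]))
E
```

```text
s1 [ 0.5253 -0.0515  0.181 ]
s2 [0.5138 0.0565 0.181 ]
s3 [0.6129 0.0665 0.181 ]
s4 [ 0.6237 -0.0419  0.181 ]
mark [0.6008 0.029  0.18  ]
collar [0.5681 0.0254 0.1875]
tip [0.5634 0.0244 0.2095]
l1 [0.528  0.2266 0.168 ]
l2 [0.5499 0.2332 0.168 ]
fl [0.5123 0.2071 0.168 ]
fr [0.5036 0.2263 0.168 ]
skL [0.5256 0.2025 0.137 ]
skR [0.528  0.2479 0.137 ]
skB [0.5481 0.2223 0.13  ]
ctrl yaw 5.601317063987708 5.776692844554475 6.066015265529998 5.686770393435282 6.266775177580483 knob 16.65343431145488 24.430046664933215
knob ctr from far end [0.52996674 0.2233179  0.168     ] ctr4 [0.56894429 0.00741627 0.181     ]
[[   0    0   65   60 3150]
 [   7    0   26    8  133]
 [  52    1    3    2    4]
 [  56    0    9   10   50]
 [  58    1    1    1    1]
 [  33    2    1    1    1]
 [  26    5    1    1    1]
 [  59   11    6   10   36]
 [  19   16   24   31  500]
 [  62   22    3   11   24]] [[336.96380952 205.81206349]
 [323.33834586 177.65413534]
 [358.25       176.5       ]
 [365.86       179.96      ]
 [363.         176.        ]
 [338.         177.        ]
 [331.         180.        ]
 [366.69444444 190.05555556]
 [334.128      207.382     ]
 [368.20833333 201.83333333]]
fl 0.021074926361915595
fr 0.021074926361915595
```

Emit:
{"name": "servo_tool", "arguments": {"series": [{"tx":-0.493,"ty":-0.151,"tz":0.083,"az":-0.2},{"tx":-0.493,"ty":-0.151,"tz":0.083,"az":-0.2},{"tx":-0.493,"ty":-0.151,"tz":0.083,"az":-0.2},{"tx":-0.493,"ty":-0.151,"tz":0.083,"az":-0.2},{"tx":-0.493,"ty":-0.151,"tz":0.083,"az":-0.2},{"tx":-0.493,"ty":-0.151,"tz":0.083,"az":-0.2},{"tx":-0.493,"ty":-0.151,"tz":0.083,"az":-0.2},{"tx":-0.493,"ty":-0.151,"tz":0.083,"az":-0.2}], "fingers": 1, "grip_force": 40}}

```text
$.series[0]: bad value
```

```bash
cat >> h.py <<'E'
def go(x,y,z,yaw):
    """print normalised row from measured pose to a pointing-down target"""
    from workcell import telemetry
    s=telemetry.observe(); r=R.from_euler('xyz',s["orientation"],degrees=True)
    d=r.inv().apply(np.array([x,y,z])-s["position"])/.3
    a=(r.inv()*R.from_euler('xyz',[180,0,yaw],degrees=True)).as_rotvec()/(2*np.pi)
    print("t",round(s["t"],2),"row",d.round(4),a.round(4),"F",s["contact_force"].round(1),"M",s["moment"].round(2),"pos",s["position"].round(4),s["orientation"].round(1),"w",round(s["grip_width"],3),s["grip_force"])
def shot(name,box=None,k=5):
    from workcell import eyes
    c=eyes.capture("scene"); pickle.dump(c,open(name+".pkl","wb")); im=c["img"][:,:,::-1]
    if box: x0,x1,y0,y1=box; im=cv2.resize(im[y0:y1,x0:x1],None,fx=k,fy=k,interpolation=cv2.INTER_CUBIC)
    cv2.imwrite(f"pics/{name}.png",im)
E
python3 - <<'E'
from h import *
go(.529,.2235,.161,-160)
shot("a1",(265,405,120,240),5)
E
```

```text
t 0.1 row [-0.4948 -0.1494  0.2787] [-1.000e-04 -2.000e-04 -2.003e-01] F [ 0.9  0.2 -0.3] M [ 0.   -0.03 -0.03] pos [0.4733 0.3682 0.2446] [-179.9   -0.   127.9] w 0.998 0.0
```

View pics/a1.png

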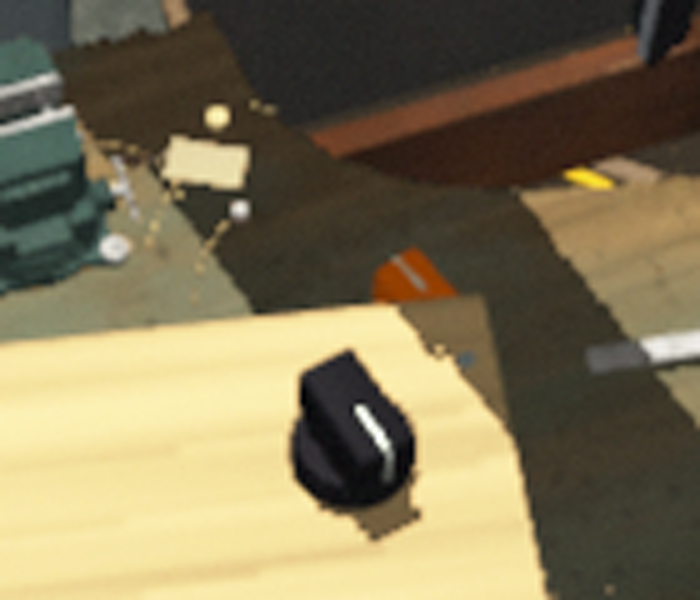

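The call was refused and nothing moved. The picture shows the knob still standing at crop (352,430), with the orange look-alike on the worktop behind it. I'll resend with all six fields filled in.

Emit:
{"name": "servo_tool", "arguments": {"series": [{"tx":-0.493,"ty":-0.151,"tz":0.083,"ax":0,"ay":0,"az":-0.2},{"tx":-0.493,"ty":-0.151,"tz":0.083,"ax":0,"ay":0,"az":-0.2},{"tx":-0.493,"ty":-0.151,"tz":0.083,"ax":0,"ay":0,"az":-0.2},{"tx":-0.493,"ty":-0.151,"tz":0.083,"ax":0,"ay":0,"az":-0.2},{"tx":-0.493,"ty":-0.151,"tz":0.083,"ax":0,"ay":0,"az":-0.2},{"tx":-0.493,"ty":-0.151,"tz":0.083,"ax":0,"ay":0,"az":-0.2},{"tx":-0.493,"ty":-0.151,"tz":0.083,"ax":0,"ay":0,"az":-0.2},{"tx":-0.493,"ty":-0.151,"tz":0.083,"ax":0,"ay":0,"az":-0.2}], "fingers": 1, "grip_force": 40}}

```text
t: 1.15
position: [0.5286, 0.2238, 0.2201]
orientation: [180.0, -0.0, -160.2]
contact_force: [-0.6, 0.3, -0.9]
grip_width: 0.996
grip_force: 0.0
```

```bash
python3 - <<'E'
from h import *
go(.529,.2235,.161,-160)
shot("a2",(265,405,120,240),5)
E
```

```text
t 1.15 row [-0.0012 -0.0013  0.1971] [ 0.     -0.0001 -0.0005] F [-0.6  0.3 -0.9] M [-0.06  0.   -0.02] pos [0.5286 0.2238 0.2201] [ 180.    -0.  -160.2] w 0.996 0.0
```

View pics/a2.png

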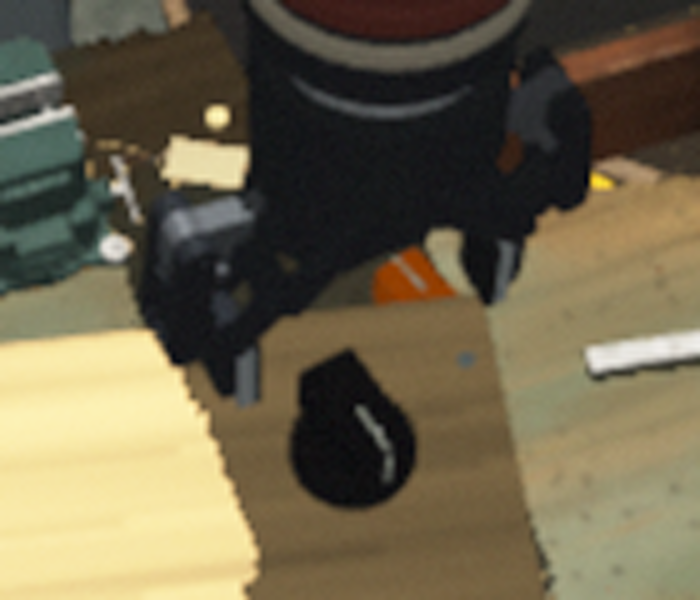

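The jaws straddle the knob, with tips at crop (245,385) and (497,285), and line up well with the bar. Next I descend and close.

Emit:
{"name": "servo_tool", "arguments": {"series": [{"tx":0,"ty":0,"tz":0.06,"ax":0,"ay":0,"az":-0.003},{"tx":0,"ty":0,"tz":0.12,"ax":0,"ay":0,"az":-0.006},{"tx":0,"ty":0,"tz":0.16,"ax":0,"ay":0,"az":-0.006},{"tx":0,"ty":0,"tz":0.19,"ax":0,"ay":0,"az":-0.006},{"tx":0,"ty":0,"tz":0.197,"ax":0,"ay":0,"az":-0.006},{"tx":0,"ty":0,"tz":0.197,"ax":0,"ay":0,"az":-0.006}], "fingers": 1}}

```text
t: 1.95
position: [0.5288, 0.2238, 0.1616]
orientation: [-180.0, 0.0, -158.0]
contact_force: [-0.3, 0.1, 0.4]
grip_width: 1.003
grip_force: 0.0
```

Emit:
{"name": "servo_tool", "arguments": {"series": [{"tx":0,"ty":0,"tz":0,"ax":0,"ay":0,"az":0},{"tx":0,"ty":0,"tz":0,"ax":0,"ay":0,"az":0},{"tx":0,"ty":0,"tz":0,"ax":0,"ay":0,"az":0},{"tx":0,"ty":0,"tz":0,"ax":0,"ay":0,"az":0},{"tx":0,"ty":0,"tz":0,"ax":0,"ay":0,"az":0},{"tx":0,"ty":0,"tz":0,"ax":0,"ay":0,"az":0},{"tx":0,"ty":0,"tz":0,"ax":0,"ay":0,"az":0},{"tx":0,"ty":0,"tz":0,"ax":0,"ay":0,"az":0}], "fingers": -1, "grip_force": 40}}

```text
t: 2.95
position: [0.5289, 0.2238, 0.1617]
orientation: [-180.0, 0.0, -158.0]
contact_force: [0.3, -0.2, 4.5]
grip_width: 0.275
grip_force: 40.7
```

Gripped at 23.4 mm. Next I lift.

Emit:
{"name": "servo_tool", "arguments": {"series": [{"tx":0,"ty":0,"tz":-0.05,"ax":0,"ay":0,"az":0},{"tx":0,"ty":0,"tz":-0.15,"ax":0,"ay":0,"az":0},{"tx":0,"ty":0,"tz":-0.25,"ax":0,"ay":0,"az":0},{"tx":0,"ty":0,"tz":-0.33,"ax":0,"ay":0,"az":0},{"tx":0,"ty":0,"tz":-0.33,"ax":0,"ay":0,"az":0},{"tx":0,"ty":0,"tz":-0.33,"ax":0,"ay":0,"az":0}]}}

```text
t: 3.7
position: [0.5284, 0.2238, 0.2594]
orientation: [180.0, -0.1, -158.0]
contact_force: [-0.2, -0.0, -0.7]
grip_width: 0.27
grip_force: 40.1
```

```bash
python3 - <<'E'
from h import *
go(.5675,.0255,.26,-146)
shot("a3",(290,390,120,220),6)
E
```

```text
t 3.7 row [ 0.1271 -0.6615 -0.0019] [ 0.0001 -0.0002 -0.0332] F [-0.2 -0.  -0.7] M [-0.02  0.02 -0.03] pos [0.5284 0.2238 0.2594] [ 1.80e+02 -1.00e-01 -1.58e+02] w 0.27 40.12126922607422
```

View pics/a3.png

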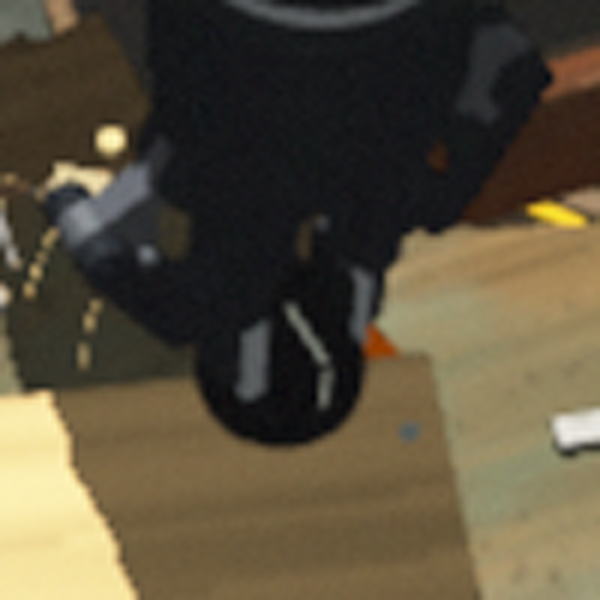

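The knob is held: its skirt spans crop x 195–363 with its lowest edge at row 445. I'll work out its offset from the TCP.

```bash
python3 - <<'E'
from h import *
c=pickle.load(open("a3.pkl","rb"))
t=np.array([.5284,.2238]); z0=.228
th=np.linspace(0,2*np.pi,400)
def ext(ctr,z0,h=.014,r=.0235):
    p=np.array([pix(c,[ctr[0]+r*np.cos(a),ctr[1]+r*np.sin(a),z]) for a in th for z in(z0,z0+h)])
    return p[:,0].min(),p[:,0].max(),p[:,1].max()
meas=lambda s:None
B=lambda x,y:(x/6+290-.42,y/6+120-.42)
print("meas a3",B(195,0)[0],B(363,0)[0],B(0,445)[1]); print("pred at tcp",ext(t,z0)); print("d/dx,dy 5mm",ext(t+[.005,0],z0),ext(t+[0,.005],z0))
# before grasp (crop0)
print("meas0",310+67/5-.4,310+190/5-.4,180+208/5-.4,"pred",ext(t,.13))
# line & pointer in a3, top z .266
l1,l2=ray(c,*B(287,305),.266),ray(c,*B(328,365),.266); print(l1,l2,np.degrees(np.arctan2(*(l2-l1)[1::-1])))
u=np.array([np.cos(np.radians(22)),np.sin(np.radians(22))]); print("pointer end rel tcp along bar",(l2[:2]-t)@u, (l2[:2]-t)@[-u[1],u[0]])
# mask measure on shaft: bbox of knob silhouette bottom
E
```

```text
meas a3 322.08 350.08 193.7466666666667
pred at tcp (np.float64(322.46499392103266), np.float64(351.14153306754463), np.float64(195.6804008749862))
d/dx,dy 5mm (np.float64(322.7801708928058), np.float64(351.56130966972063), np.float64(198.2909754971274)) (np.float64(325.43872019674325), np.float64(354.15476611474935), np.float64(195.42335552017565))
meas0 323.0 347.6 221.2 pred (np.float64(321.87918326053347), np.float64(347.635285839649), np.float64(223.0188693609463))
[0.52744113 0.22390388 0.266     ] [0.54736269 0.23232442 0.266     ] 22.913049385529693
pointer end rel tcp along bar 0.020775201470898005 0.0008001567114832572
```

Emit:
{"name": "servo_tool", "arguments": {"series": [{"tx":0.03,"ty":-0.17,"tz":0,"ax":0,"ay":0,"az":-0.006},{"tx":0.06,"ty":-0.34,"tz":0,"ax":0,"ay":0,"az":-0.012},{"tx":0.09,"ty":-0.51,"tz":0,"ax":0,"ay":0,"az":-0.018},{"tx":0.117,"ty":-0.66,"tz":0,"ax":0,"ay":0,"az":-0.022},{"tx":0.117,"ty":-0.66,"tz":0,"ax":0,"ay":0,"az":-0.022},{"tx":0.117,"ty":-0.66,"tz":0,"ax":0,"ay":0,"az":-0.022}]}}

```text
t: 4.5
position: [0.5699, 0.0273, 0.2594]
orientation: [179.9, -0.1, -150.1]
contact_force: [0.3, 0.0, -0.7]
grip_width: 0.272
grip_force: 40.1
```

```bash
python3 - <<'E'
from h import *
go(.570,.027,.24,-150)
shot("a4",(170,270,160,260),6)
E
```

```text
t 4.5 row [ 0.0003 -0.0012  0.0647] [ 0.0002 -0.0002 -0.0002] F [ 0.3  0.  -0.7] M [-0.02 -0.   -0.01] pos [0.5699 0.0273 0.2594] [ 1.799e+02 -1.000e-01 -1.501e+02] w 0.272 40.08529946208
```

View pics/a4.png

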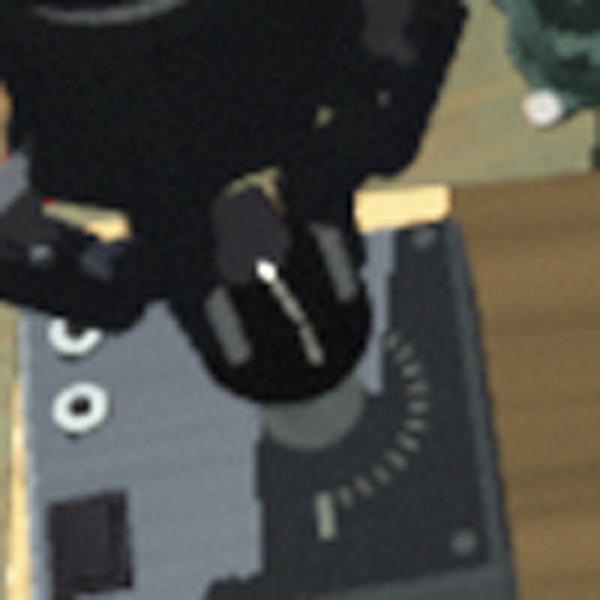

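The knob hangs over the shaft. Its skirt's right edge is at crop x 372 and its bottom at row 402. The collar spans x 260–365, with its bottom at row 450. I'll check the offset.

```bash
python3 - <<'E'
from h import *
c=pickle.load(open("a4.pkl","rb"))
th=np.linspace(0,2*np.pi,400)
def ext(ctr,z0,h,r):
    p=np.array([pix(c,[ctr[0]+r*np.cos(a),ctr[1]+r*np.sin(a),z]) for a in th for z in(z0,z0+h)])
    q=(p-[170,160]+.42)*6
    return q[:,0].min().round(1),q[:,0].max().round(1),q[:,1].max().round(1)
print("knob@tcp",ext([.5699,.0273],.2277,.014,.0235),"meas ?,372,402")
print("knob@-3mm",ext([.5673,.0258],.2277,.014,.0235))
print("collar",ext([.5675,.0255],.18,.0075,.015),"meas 260,365,450")
E
```

```text
knob@tcp (np.float64(189.2), np.float64(378.0), np.float64(415.8)) meas ?,372,402
knob@-3mm (np.float64(183.8), np.float64(372.4), np.float64(407.5))
collar (np.float64(256.1), np.float64(368.3), np.float64(457.8)) meas 260,365,450
```

Knob and shaft agree to about 1 mm. I'll descend gently.

Emit:
{"name": "servo_tool", "arguments": {"series": [{"tx":0,"ty":0,"tz":0.03,"ax":0,"ay":0,"az":0},{"tx":0,"ty":0,"tz":0.05,"ax":0,"ay":0,"az":0},{"tx":0,"ty":0,"tz":0.06,"ax":0,"ay":0,"az":0},{"tx":0,"ty":0,"tz":0.067,"ax":0,"ay":0,"az":0},{"tx":0,"ty":0,"tz":0.073,"ax":0,"ay":0,"az":0},{"tx":0,"ty":0,"tz":0.078,"ax":0,"ay":0,"az":0},{"tx":0,"ty":0,"tz":0.08,"ax":0,"ay":0,"az":0},{"tx":0,"ty":0,"tz":0.08,"ax":0,"ay":0,"az":0}]}}

```text
t: 5.55
position: [0.5704, 0.027, 0.2363]
orientation: [-180.0, 0.0, -150.0]
contact_force: [-1.0, -0.3, 0.0]
grip_width: 0.269
grip_force: 40.1
```

Emit:
{"name": "servo_tool", "arguments": {"series": [{"tx":0,"ty":0,"tz":0.003,"ax":0,"ay":0,"az":0},{"tx":0,"ty":0,"tz":0.006,"ax":0,"ay":0,"az":0},{"tx":0,"ty":0,"tz":0.008,"ax":0,"ay":0,"az":0},{"tx":0,"ty":0,"tz":0.008,"ax":0,"ay":0,"az":0}]}}

```text
t: 6.05
position: [0.5704, 0.0271, 0.2338]
orientation: [180.0, 0.0, -150.0]
contact_force: [0.1, -0.5, -0.7]
grip_width: 0.274
grip_force: 40.1
```

Emit:
{"name": "servo_tool", "arguments": {"series": [{"tx":0,"ty":0,"tz":0.003,"ax":0,"ay":0,"az":0},{"tx":0,"ty":0,"tz":0.006,"ax":0,"ay":0,"az":0},{"tx":0,"ty":0,"tz":0.009,"ax":0,"ay":0,"az":0},{"tx":0,"ty":0,"tz":0.009,"ax":0,"ay":0,"az":0}]}}

```text
t: 6.55
position: [0.5704, 0.0271, 0.2311]
orientation: [180.0, -0.0, -150.1]
contact_force: [0.0, -0.9, -0.8]
grip_width: 0.273
grip_force: 40.1
```

```bash
python3 - <<'E'
from h import *
go(.570,.027,.23,-150)
E
```

```text
t 6.55 row [0.0012 0.0004 0.0037] [ 0.     -0.     -0.0001] F [ 0.  -0.9 -0.8] M [-0.11  0.06 -0.01] pos [0.5704 0.0271 0.2311] [ 180.    -0.  -150.1] w 0.273 40.12706235051155
```

Emit:
{"name": "servo_tool", "arguments": {"series": [{"tx":0,"ty":0,"tz":0.004,"ax":0,"ay":0,"az":0},{"tx":0,"ty":0,"tz":0.008,"ax":0,"ay":0,"az":0},{"tx":0,"ty":0,"tz":0.012,"ax":0,"ay":0,"az":0},{"tx":0,"ty":0,"tz":0.012,"ax":0,"ay":0,"az":0}]}}

```text
t: 7.05
position: [0.5704, 0.0271, 0.2275]
orientation: [180.0, 0.0, -150.0]
contact_force: [-0.4, -0.7, -0.5]
grip_width: 0.273
grip_force: 40.3
```

```bash
python3 - <<'E'
from h import *
go(.570,.027,.23,-150)
shot("a5",(170,270,160,260),6)
E
```

```text
t 7.05 row [ 0.0013  0.0004 -0.0082] [ 0.      0.     -0.0001] F [-0.4 -0.7 -0.5] M [-0.1   0.05  0.02] pos [0.5704 0.0271 0.2275] [ 180.    0. -150.] w 0.273 40.262107998132706
```

View pics/a5.png

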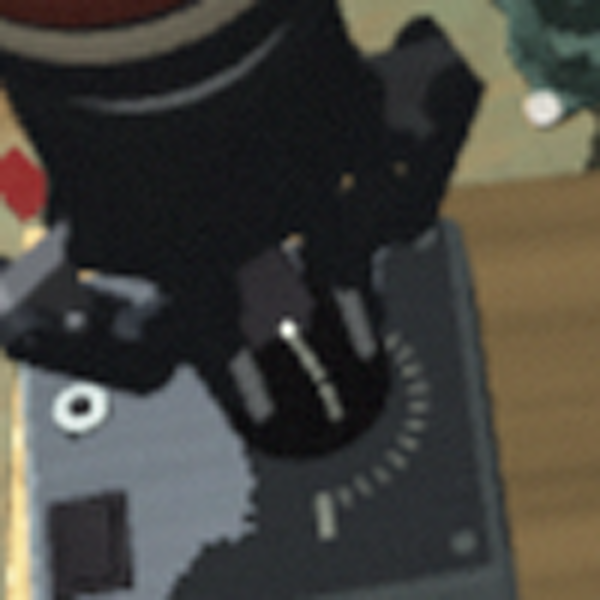

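The skirt bottom is now at row 458, about 8 mm above the seat, with no reaction force, so the flats already match. I'll press slowly.

Emit:
{"name": "servo_tool", "arguments": {"series": [{"tx":0,"ty":0,"tz":0.003,"ax":0,"ay":0,"az":0},{"tx":0,"ty":0,"tz":0.006,"ax":0,"ay":0,"az":0},{"tx":0,"ty":0,"tz":0.009,"ax":0,"ay":0,"az":0},{"tx":0,"ty":0,"tz":0.012,"ax":0,"ay":0,"az":0},{"tx":0,"ty":0,"tz":0.012,"ax":0,"ay":0,"az":0}]}}

```text
t: 7.72
position: [0.5705, 0.0271, 0.2242]
orientation: [-180.0, 0.0, -150.0]
contact_force: [-0.3, -0.3, 4.9]
grip_width: 0.27
grip_force: 40.7
```

Emit:
{"name": "servo_tool", "arguments": {"series": [{"tx":0,"ty":0,"tz":0.003,"ax":0,"ay":0,"az":0},{"tx":0,"ty":0,"tz":0.006,"ax":0,"ay":0,"az":0},{"tx":0,"ty":0,"tz":0.009,"ax":0,"ay":0,"az":0},{"tx":0,"ty":0,"tz":0.009,"ax":0,"ay":0,"az":0}]}}

```text
t: 8.22
position: [0.5706, 0.027, 0.2216]
orientation: [-180.0, 0.0, -150.1]
contact_force: [-0.5, -0.9, 6.5]
grip_width: 0.272
grip_force: 40.9
```

Emit:
{"name": "servo_tool", "arguments": {"series": [{"tx":0,"ty":0,"tz":0.003,"ax":0,"ay":0,"az":0},{"tx":0,"ty":0,"tz":0.006,"ax":0,"ay":0,"az":0},{"tx":0,"ty":0,"tz":0.006,"ax":0,"ay":0,"az":0}]}}

```text
t: 8.6
position: [0.5706, 0.0271, 0.2199]
orientation: [-180.0, 0.0, -150.0]
contact_force: [-0.9, -0.1, 6.1]
grip_width: 0.27
grip_force: 41.0
```

Emit:
{"name": "servo_tool", "arguments": {"series": [{"tx":0,"ty":0,"tz":0.003,"ax":0,"ay":0,"az":0},{"tx":0,"ty":0,"tz":0.006,"ax":0,"ay":0,"az":0},{"tx":0,"ty":0,"tz":0.006,"ax":0,"ay":0,"az":0}]}}

```text
t: 8.98
position: [0.5703, 0.0271, 0.2175]
orientation: [180.0, -0.0, -150.0]
contact_force: [-0.1, -0.6, 3.2]
grip_width: 0.278
grip_force: 40.6
```

The force dropped, which is probably the snap. I'll press a little more to confirm.

Emit:
{"name": "servo_tool", "arguments": {"series": [{"tx":0,"ty":0,"tz":0.003,"ax":0,"ay":0,"az":0},{"tx":0,"ty":0,"tz":0.006,"ax":0,"ay":0,"az":0},{"tx":0,"ty":0,"tz":0.006,"ax":0,"ay":0,"az":0}]}}

```text
t: 9.35
position: [0.5705, 0.0271, 0.216]
orientation: [-180.0, 0.0, -150.0]
contact_force: [-0.3, -1.2, 5.9]
grip_width: 0.272
grip_force: 40.7
```

Emit:
{"name": "servo_tool", "arguments": {"series": [{"tx":0,"ty":0,"tz":0.003,"ax":0,"ay":0,"az":0},{"tx":0,"ty":0,"tz":0.006,"ax":0,"ay":0,"az":0},{"tx":0,"ty":0,"tz":0.006,"ax":0,"ay":0,"az":0}]}}

```text
t: 9.72
position: [0.5706, 0.0271, 0.2145]
orientation: [-180.0, 0.0, -150.0]
contact_force: [0.1, -0.3, 6.0]
grip_width: 0.272
grip_force: 40.9
```

Emit:
{"name": "servo_tool", "arguments": {"series": [{"tx":0,"ty":0,"tz":0.002,"ax":0,"ay":0,"az":0},{"tx":0,"ty":0,"tz":0.004,"ax":0,"ay":0,"az":0},{"tx":0,"ty":0,"tz":0.004,"ax":0,"ay":0,"az":0}]}}

```text
t: 10.1
position: [0.5707, 0.0271, 0.2135]
orientation: [-180.0, 0.0, -150.0]
contact_force: [-0.8, -0.0, 7.6]
grip_width: 0.273
grip_force: 41.1
```

```bash
python3 - <<'E'
from h import *
go(.570,.027,.2175,-150)
shot("a6",(170,270,160,260),6)
E
```

```text
t 10.1 row [ 0.0021  0.001  -0.0134] [-0.0001  0.0001 -0.0001] F [-0.8 -0.   7.6] M [-0.04  0.17  0.09] pos [0.5707 0.0271 0.2135] [-180.    0. -150.] w 0.273 41.07776328921318
```

View pics/a6.png

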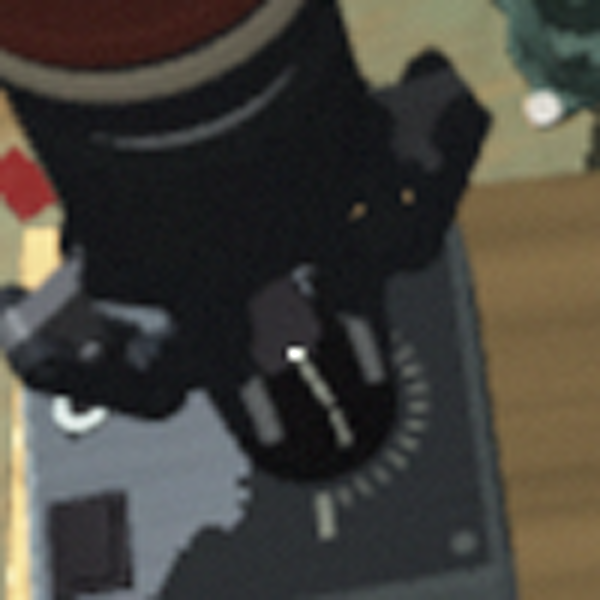

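The skirt now sits low on the dial, with its bottom at row 480. The force dropped and then rose only as the spring does, so the knob has snapped home. I'll ease off the spring and turn it clockwise.

Emit:
{"name": "servo_tool", "arguments": {"series": [{"tx":0,"ty":0,"tz":-0.006,"ax":0,"ay":0,"az":0},{"tx":0,"ty":0,"tz":-0.012,"ax":0,"ay":0,"az":0},{"tx":0,"ty":0,"tz":-0.013,"ax":0,"ay":0,"az":0},{"tx":0,"ty":0,"tz":-0.013,"ax":0,"ay":0,"az":0}]}}

```text
t: 10.65
position: [0.5704, 0.0271, 0.2167]
orientation: [180.0, 0.0, -150.0]
contact_force: [-0.7, 0.4, 3.7]
grip_width: 0.269
grip_force: 40.8
```

Emit:
{"name": "servo_tool", "arguments": {"series": [{"tx":0,"ty":-0.001,"tz":0,"ax":0,"ay":0,"az":0.012},{"tx":0,"ty":-0.002,"tz":0,"ax":0,"ay":0,"az":0.024},{"tx":0,"ty":-0.003,"tz":0,"ax":0,"ay":0,"az":0.036},{"tx":0.001,"ty":-0.003,"tz":0,"ax":0,"ay":0,"az":0.048},{"tx":0.001,"ty":-0.004,"tz":0,"ax":0,"ay":0,"az":0.06},{"tx":0.001,"ty":-0.004,"tz":0,"ax":0,"ay":0,"az":0.067},{"tx":0.001,"ty":-0.004,"tz":0,"ax":0,"ay":0,"az":0.067}]}}

```text
t: 11.52
position: [0.5707, 0.0259, 0.2167]
orientation: [180.0, 0.0, -174.1]
contact_force: [0.2, -0.2, 3.9]
grip_width: 0.271
grip_force: 40.8
```

```bash
python3 - <<'E'
from h import *
go(.570,.027,.2175,-174.2)
E
```

```text
t 11.53 row [ 0.0021  0.0039 -0.0025] [0.     0.     0.0001] F [ 0.2 -0.2  3.9] M [-0.01  0.14 -0.01] pos [0.5707 0.0259 0.2167] [ 180.     0.  -174.1] w 0.271 40.756646543741226
```

Emit:
{"name": "servo_tool", "arguments": {"series": [{"tx":0,"ty":0,"tz":0,"ax":0,"ay":0,"az":0.006},{"tx":0,"ty":0,"tz":0,"ax":0,"ay":0,"az":0.012},{"tx":0,"ty":0,"tz":0,"ax":0,"ay":0,"az":0.012}]}}

```text
t: 11.9
position: [0.5708, 0.0259, 0.2168]
orientation: [-180.0, 0.0, -178.4]
contact_force: [-0.1, -0.9, 4.2]
grip_width: 0.268
grip_force: 40.7
```

```bash
python3 - <<'E'
from h import *
go(.570,.027,.2185,-174.2)
E
```

```text
t 11.9 row [ 0.0024  0.0038 -0.0058] [-0.      0.     -0.0117] F [-0.1 -0.9  4.2] M [-0.07  0.11  0.05] pos [0.5708 0.0259 0.2168] [-180.     0.  -178.4] w 0.268 40.74756860733032
```

Emit:
{"name": "servo_tool", "arguments": {"series": [{"tx":0,"ty":0,"tz":-0.004,"ax":0,"ay":0,"az":0},{"tx":0,"ty":0,"tz":-0.008,"ax":0,"ay":0,"az":0},{"tx":0,"ty":0,"tz":-0.013,"ax":0,"ay":0,"az":0},{"tx":0,"ty":0,"tz":-0.013,"ax":0,"ay":0,"az":0}]}}

```text
t: 12.4
position: [0.5703, 0.026, 0.2198]
orientation: [180.0, -0.1, -178.5]
contact_force: [-0.3, -1.1, -5.0]
grip_width: 0.271
grip_force: 39.6
```

A 5 N pull-back shows the balls are holding the knob, so it is home. I'll relax, open the fingers and retreat.

Emit:
{"name": "servo_tool", "arguments": {"series": [{"tx":0,"ty":0,"tz":0.007,"ax":0,"ay":0,"az":0},{"tx":0,"ty":0,"tz":0.007,"ax":0,"ay":0,"az":0}]}}

```text
t: 12.65
position: [0.5709, 0.0259, 0.219]
orientation: [-180.0, 0.0, -178.5]
contact_force: [-0.3, -0.4, 2.2]
grip_width: 0.272
grip_force: 40.5
```

Emit:
{"name": "servo_tool", "arguments": {"series": [{"tx":0,"ty":0,"tz":0,"ax":0,"ay":0,"az":0},{"tx":0,"ty":0,"tz":0,"ax":0,"ay":0,"az":0},{"tx":0,"ty":0,"tz":0,"ax":0,"ay":0,"az":0},{"tx":0,"ty":0,"tz":0,"ax":0,"ay":0,"az":0},{"tx":0,"ty":0,"tz":0,"ax":0,"ay":0,"az":0},{"tx":0,"ty":0,"tz":0,"ax":0,"ay":0,"az":0}], "fingers": 1}}

```text
t: 13.4
position: [0.5708, 0.0259, 0.2186]
orientation: [180.0, 0.0, -178.5]
contact_force: [-0.4, -0.3, -0.8]
grip_width: 1.0
grip_force: 0.0
```

Emit:
{"name": "servo_tool", "arguments": {"series": [{"tx":0,"ty":0,"tz":-0.07,"ax":0,"ay":0,"az":0},{"tx":0,"ty":0,"tz":-0.16,"ax":0,"ay":0,"az":0},{"tx":0,"ty":0.15,"tz":-0.2,"ax":0,"ay":0,"az":0},{"tx":0,"ty":0.35,"tz":-0.2,"ax":0,"ay":0,"az":0},{"tx":0,"ty":0.5,"tz":-0.2,"ax":0,"ay":0,"az":0},{"tx":0,"ty":0.5,"tz":-0.2,"ax":0,"ay":0,"az":0},{"tx":0,"ty":0.5,"tz":-0.2,"ax":0,"ay":0,"az":0}]}}

```text
t: 14.28
position: [0.5668, 0.1757, 0.2785]
orientation: [-180.0, -0.0, -178.5]
contact_force: [0.1, 0.3, 0.1]
grip_width: 1.001
grip_force: 0.0
```

```bash
python3 - <<'E'
from h import *
go(.570,.027,.2185,-174.2)
shot("a7",(165,265,185,285),5)
E
```

```text
t 14.28 row [ 0.0026 -0.4958  0.2002] [-0.     -0.     -0.0118] F [0.1 0.3 0.1] M [-0.    0.03  0.03] pos [0.5668 0.1757 0.2785] [-180.    -0.  -178.5] w 1.001 0.0
```

View pics/a7.png

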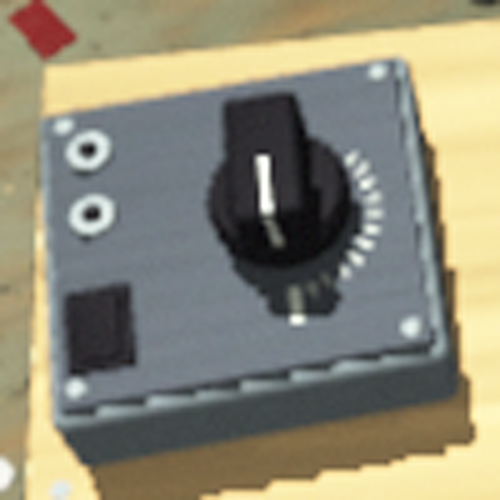

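The knob sits on the dial with its line running from crop (261,157) to (268,208), towards the long mark at (297,305). The skirt spans x 209–353, with its bottom at row 268. I'll check the height and angle.

```bash
python3 - <<'E'
from h import *
c=pickle.load(open("a7.pkl","rb"))
A=lambda x,y:(x/5+165-.4,y/5+185-.4)
th=np.linspace(0,2*np.pi,300)
for z in(.1875,.1955):
    p=np.array([pix(c,[.5675+.0235*np.cos(a),.0255+.0235*np.sin(a),zz]) for a in th for zz in(z,z+.014)]); q=(p-[165,185]+.4)*5
    a,b=ray(c,*A(261,157),z+.038),ray(c,*A(268,208),z+.038)
    print(z,q[:,0].min(),q[:,0].max(),q[:,1].max(),"yaw",np.degrees(np.arctan2(*(b-a)[1::-1])),b)
E
```

```text
0.1875 203.97293312069647 353.56217470774266 269.83008027587823 yaw 7.578596751507945 [0.58769157 0.0277037  0.2255    ]
0.1955 198.81415196938602 349.8651467519494 259.3481665209165 yaw 7.578596751508021 [0.59191205 0.02924205 0.2335    ]
```

The extents fit the home height (bottom row 268 against 269.8 predicted), and the pointer is within about 2° of the mark. I'm handing the job in.

```bash
python3 -c "
from workcell import manip
print(manip.close_job())"
```

```text
the job is handed in; nothing more can be done
None
```

The knob is snapped home on the shaft, turned clockwise so its pointer is within about 2° of the long white mark, and released, and the job is handed in; the verdict was not shown.

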